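Snap the spare spindle into the measuring cradle

TASK

Take the flanged steel spindle off the wooden V-rest and press it gently down into the aluminium measuring cradle, flange at the fork, until the spring fingers of both clips have snapped round it and it sits fully down. Then push it along the cradle until its flange bears on the inner face of the fork with a firm, steady push of about 16 N (never over 25 N), let go, and leave the things around it alone.

Things in the scene. Friction and masses are not known exactly. Their poses are not given: they have to be found in the camera images.
- spindle: Loose steel spindle, about 0.4 kg, lying in the V-rest, axis 45 mm over the bench: round shank 22 mm thick, 150 mm long, free to grip within 30 mm of its middle; flange 34 mm across, 6 mm thick; a 12 mm thick, 26 mm long threaded end beyond the shank at the flange's end. Origin on the axis at mid-shank; y along the axis to the threaded end. The flange lies at y = 34 to 40 mm.
- flange_face (a point): Centre of the flange face that looks to the threaded end, on the axis, 40 mm from the spindle's origin along its +y.
- shank_rear (a point): Point on the spindle's axis 58 mm from its origin along -y, the part for the rear clip.
- shank_front (a point): Point on the spindle's axis 58 mm from its origin along +y, beyond the flange, the part for the front clip.
- v_rest: Fixed wooden rest, base 60 x 150 x 12 mm, with two V-blocks 20 mm long at y = -55 and +55 mm, 46 mm high. Origin under the middle of its base, z up; the spindle lies along its y.
- cradle: Fixed aluminium cradle, base 70 x 160 x 12 mm, origin under its middle, z up; the spindle goes along its y, threaded end to +y. Two spring clips stand at y = -58 and +58 mm. Pressing the shank through both takes about 8 to 18 N in all; then the force drops, the fingers snap over it and it sits on the clips' seats. More than 40 N between spindle and cradle would bend it.
- clip_rear (a point): Point of the seated spindle's axis in the rear clip, 45 mm over the bench, at the cradle's y = -58 mm; axes as the cradle's. Clips are 14 mm wide; the seat's flat top is 34 mm over the bench. Each clip has two steel spring fingers with lips 54 mm high and 16 mm apart; above, they flare to 34 mm apart at 70 mm height. The shank touches the flares with its axis at about 64 mm.
- clip_front (a point): The same point of the front clip, which stands beyond the fork, at the cradle's y = +58 mm.
- fork: Rigid steel fork fixed across the cradle, 6 mm thick: two prongs 48 mm high, 28 mm apart, and a bridge 32 mm high under the shank. Origin at its foot on the inner face (which looks to the cradle's middle, -y). The flange goes on this inner side: lower it some mm short of the fork, then push to +y. Sliding in the clips takes 3 to 7 N; on top of that, bear on it with about 16 N; over 25 N would mark it.
- fork_face (a point): Point of the fork's inner face on the seated spindle's axis, 45 mm over the bench, 40 mm from the cradle's origin along its +y; the flange face belongs here.
- nut_m16: Bystander: steel hexagon nut 24 x 27 x 13 mm on the bench between the rest and the cradle, nearer the robot. Origin at the centre of its underside.
- spanner_13: Bystander: steel spanner 28 x 165 x 6 mm flat on the bench on the robot's side of the cradle. Origin at the centre of its underside.
- dressing_stone: Bystander: dark square stone 24 x 95 x 24 mm on the bench on the robot's side of the rest. Origin at the centre of its underside.
- caliper: Bystander: steel vernier caliper 74 x 218 x 9 mm flat on the bench behind the cradle. Origin at the centre of its underside.
- wood_block: Bystander: wooden block 44 x 85 x 38 mm at the back of the work. Origin at the centre of its underside.

How it is judged (in metres and radians):
On the way:
1. with the spindle snapped into both clips, its flange is pressed against the fork's inner face with more than 11 N for 0.2 s (z of each of shank_rear, shank_front in the frame of cradle below 0.0475 m and y of flange_face in the frame of fork_face between -0.002 and 0.002 m and contact force between spindle and fork above 11 N), for 0.2 s.
At the end, for the whole second after the job is handed in: the spindle lies at rest in both spring clips: at each clip its axis is within 2 mm of the seated height (45 mm over the bench) and 3 mm of the cradle's middle line, and its flange face is within 1.5 mm of the fork's inner face (z of shank_rear in the frame of cradle between 0.043 and 0.047 m and z of shank_front in the frame of cradle between 0.043 and 0.047 m and x of shank_rear in the frame of cradle between -0.003 and 0.003 m and x of shank_front in the frame of cradle between -0.003 and 0.003 m and y of flange_face in the frame of fork_face between -0.0015 and 0.0015 m and linear speed of spindle below 0.01 m/s); the robot touches nothing.
It fails at once if the spindle is forced against the fork with more than 25 N (contact force between spindle and fork above 25 N).
It fails at once if the spindle is pressed into the cradle with more than 40 N (contact force between spindle and cradle above 40 N).
It fails at once if the robot presses on the cradle itself with more than 25 N (contact force between any of the fingers, the arm and cradle above 25 N).
It fails at once if one of the things around it is moved by more than 30 mm (distance of any of nut_m16, spanner_13, dressing_stone, caliper, wood_block from where it was at the start of the episode above 0.03 m).
It also fails if it takes over 64 s, if anything falls off the work surface, if the arm or the gripper's body presses on something with over 40 N, if the wrist force passes 120 N, or if a joint passes its speed limit or range.

ROBOT

A 6-joint arm with a two-finger parallel gripper is mounted at the origin on a cart in front of the work surface, level with it; the furniture and walls round the work are solid. World frame = base frame: x ahead of the robot, y to its left, z up, the work surface at z = 0. Lengths are in mm, angles in rad, forces in N, time in s.
With the tool pointing down it reaches from about 350 to 775 mm from the base axis. Payload 7.3 kg.
Tool frame: the origin (TCP) lies midway between the tips of the shut fingers; the grasp point (between the pads) lies 19 mm behind it; x points along the fingers, y is the direction in which the jaws open and shut, and the axes are right-handed (so a half turn about x gives the same grasp; the last joint's range is limited). The gripper opens to 92 mm and grips with 3 to 60 N. Pads are 19 mm wide; open, the fingers measure 130 mm over their backs; the gripper's body (75 mm by 190 mm) begins 47 mm behind the grasp point.
Start: joints at [-1.481, 0.342, 1.524, -0, 1.275, -0.146], TCP at [122.673, -510.489, 202.541] pointing down, gripper open.
Joint ranges: [-2.53, 2.53], [-0.77, 2.02], [0.04, 2.7], [-1, 4.14], [0.28, 2.66], [-3.11, 3.11]. Speed limits (rad/s): [2.57, 2.57, 3.14, 3.14, 3.14, 3.14].

INTERFACE

Orientations are given as a unit quaternion [x, y, z, w].
In Python, from plant import robot gives the robot as it stands.
- The arm moves only by the tool servo_tool, never from a script. Its argument "plan" is one flat list of numbers, 7 for each row, row after row: the turn, a rotation vector about the tool's x, y, z in rad, then the shift along the tool's x, y, z in cm, then the opening, from -1 (shut) to 1 (fully open). A call has exactly 8 rows; each row is the pose to reach, as a shift and turn from the pose commanded when the call began, along the tool's axes at that moment; what a row does not reach only later rows make up. A row lasts 1/8 s, in which the tool goes at most 62.5 mm and 10.7 degrees, less where a joint would pass 70% of its speed; a pose out of reach is approached as far as the arm can. A call with a gripper value outside its range is refused whole. The fingers move at their own pace and stop on an object; the grip force is fixed at half the most. Time passes only in rows, so rows that repeat a pose let the fingers close, or fill a call up. It gives the time, the measured TCP pose, the force and the opening at its end, in the units of the state.
- robot.state(): the state, without advancing time (a new reading comes with each control period).
- robot.camera(name): name is "scene" or "top" or "wrist"; returns the picture (420x560x3 uint8, red, green, blue); there is no depth.
- robot.camera_params(name): a dict with "fx", "fy", "cx", "cy" (pixels), "distortion" ([k1, k2, p1, p2, k3] as OpenCV has them; the pictures are not rectified), "extrinsics" (4x4, takes a point from camera to world coordinates); the wrist camera has in their place "tool_from_camera" (4x4, takes a point from camera to tool coordinates, whose origin is the TCP and whose axes are the tool frame's). Camera axes: x right, y up, looking along -z (the intrinsics and any distortion apply to the point x, -y, -z); pixel columns grow to the right and rows downward; lengths in mm; the calibration is good to about 2 mm. A picture is of the moment at which its call begins: read the wrist's pose just before it. camera_params takes no time and is no camera call.
- robot.hand_in(): hands the job in, once; it reports no verdict.
The state is a dict: "clock": time; "joint_positions": joint angles; "joint_velocities": joint speeds; "joint_efforts": joint torques, N m; "ee_pos": TCP position; "ee_rot": TCP orientation; "ft_force": force on the tool from outside, world axes, zero at the start; "torque": the same for the moment, N m; "finger_gap": opening from 0.0 (shut) to 1.0 (fully open).
Only numpy, scipy, OpenCV 4.12 (cv2) and the standard library are available. Lean on these libraries where they do the work, as an engineer would, in place of code of your own. Each camera call takes 0.05 s, during which the arm holds its last target.

## Working session

There is one attempt and no reset: what is moved stays moved. The work goes in short steps, Python scripts to look and compute and a tool call to move; the robot and the scene stay as the last step left them, time stands still between calls to the robot, and variables do not carry over. Pictures are saved under pics/ and viewed, and the job is handed in when it is done.

Besides the shell and the picture viewer there is one more tool, called after "Emit:" as name(argument=value, ...) on one line, values as JSON. servo_tool: Moves the arm, as the interface text tells. Its arguments: {"type":"object","properties":{"plan":{"type":"array"}},"required":["plan"]}

```bash
mkdir -p pics; ls; python3 - <<'E'
from plant import robot
import cv2,numpy as np
np.set_printoptions(precision=4,suppress=True)
print(robot.state())
for n in("scene","top","wrist"):
    print(n,robot.camera_params(n))
    im=robot.camera(n); cv2.imwrite(f"pics/{n}0.png",im[:,:,::-1])
E
```

```text
pics
{'clock': 0.0, 'joint_positions': array([-1.481 ,  0.3427,  1.525 , -0.    ,  1.2754, -0.146 ]), 'joint_velocities': array([-0.0004,  0.    ,  0.0006,  0.0001, -0.0002,  0.0013]), 'joint_efforts': array([  0.0016, -43.1244, -24.4218,   0.0721,   0.056 ,  -0.0001]), 'ee_pos': array([ 122.637 , -510.0134,  201.8606]), 'ee_rot': array([ 0.7022,  0.0837, -0.7022,  0.0826]), 'ft_force': array([-0.0406,  0.408 , -0.2875]), 'torque': array([-0.0422,  0.0054, -0.0885]), 'finger_gap': 0.9958981662492357}
scene {'fx': 400.98145390882746, 'fy': 400.98145390882746, 'cx': 278.7173520631894, 'cy': 204.99701451395663, 'distortion': array([-0.0644,  0.    ,  0.    ,  0.    ,  0.    ]), 'extrinsics': array([[   0.8712,   -0.3947,    0.2921,  793.6517],
       [   0.4907,    0.7208,   -0.4896, -489.6963],
       [  -0.0174,    0.5698,    0.8216,  843.0572],
       [   0.    ,    0.    ,    0.    ,    1.    ]])}
top {'fx': 482.2210339658641, 'fy': 482.2210339658641, 'cx': 278.10253359417004, 'cy': 203.81289353699768, 'distortion': array([-0.0709,  0.    ,  0.    ,  0.    ,  0.    ]), 'extrinsics': array([[   0.0211,    0.9863,   -0.1635,  353.2158],
       [  -0.9998,    0.0202,   -0.007 ,  -27.4932],
       [  -0.0036,    0.1636,    0.9865, 1116.267 ],
       [   0.    ,    0.    ,    0.    ,    1.    ]])}
wrist {'fx': 295.4271389379265, 'fy': 295.4271389379265, 'cx': 279.87344772030167, 'cy': 211.46627397374215, 'distortion': array([-0.021,  0.   ,  0.   ,  0.   ,  0.   ]), 'tool_from_camera': array([[  -0.0006,    0.2798,   -0.96  , -180.7983],
       [   1.    ,   -0.0004,   -0.0008,   -0.3649],
       [  -0.0006,   -0.96  ,   -0.2798,  -75.4939],
       [   0.    ,    0.    ,    0.    ,    1.    ]])}
```

View pics/scene0.png

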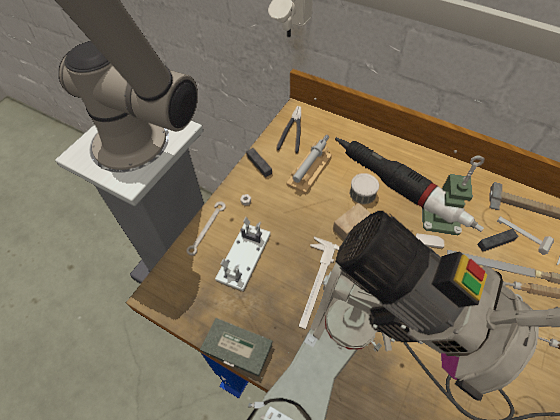

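View pics/top0.png

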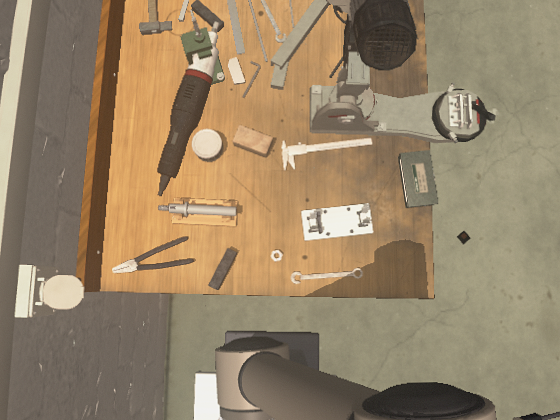

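View pics/wrist0.png

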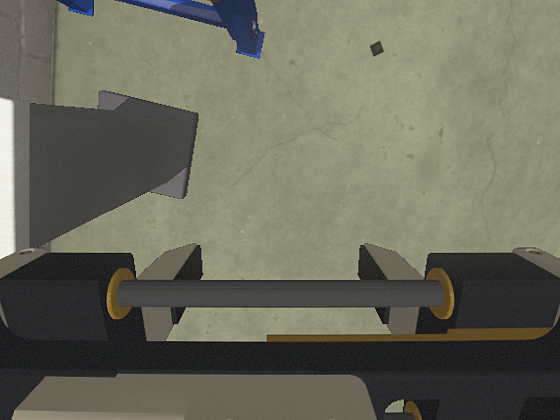

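Top view: the V-rest with the spindle is at about (203,210), the cradle at (338,221), the nut at (277,255), and the spanner, stone, block and caliper sit around them. I'll enlarge the details.

```bash
python3 - <<'E'
import cv2,numpy as np
t=cv2.imread("pics/top0.png");s=cv2.imread("pics/scene0.png")
a=cv2.resize(t[185:240,145:250],None,fx=7,fy=7,interpolation=cv2.INTER_CUBIC)
b=cv2.resize(t[190:250,290:385],None,fx=8,fy=8,interpolation=cv2.INTER_CUBIC)
cv2.imwrite("pics/za.png",a);cv2.imwrite("pics/zb.png",b)
c=cv2.resize(s[125:200,275:340],None,fx=7,fy=7,interpolation=cv2.INTER_CUBIC)
d=cv2.resize(s[210:295,210:280],None,fx=6,fy=6,interpolation=cv2.INTER_CUBIC)
h=max(c.shape[0],d.shape[0]);o=np.zeros((h,800,3),np.uint8)
c=c[:, :400];d=d[:,:400];o[:c.shape[0],:c.shape[1]]=c;o[:d.shape[0],400:400+d.shape[1]]=d
cv2.imwrite("pics/zc.png",o)
E
```

```text
(no output)
```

View pics/za.png

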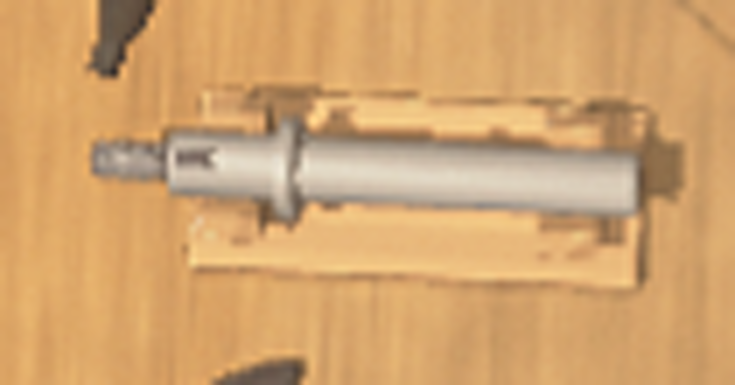

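View pics/zb.png

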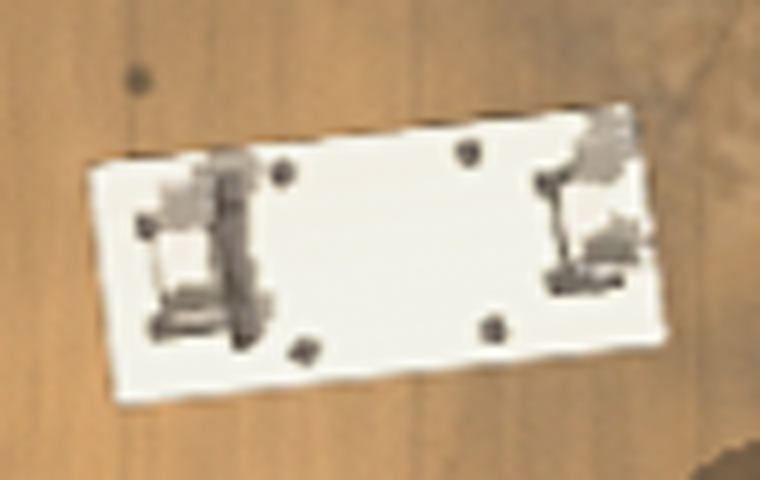

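View pics/zc.png

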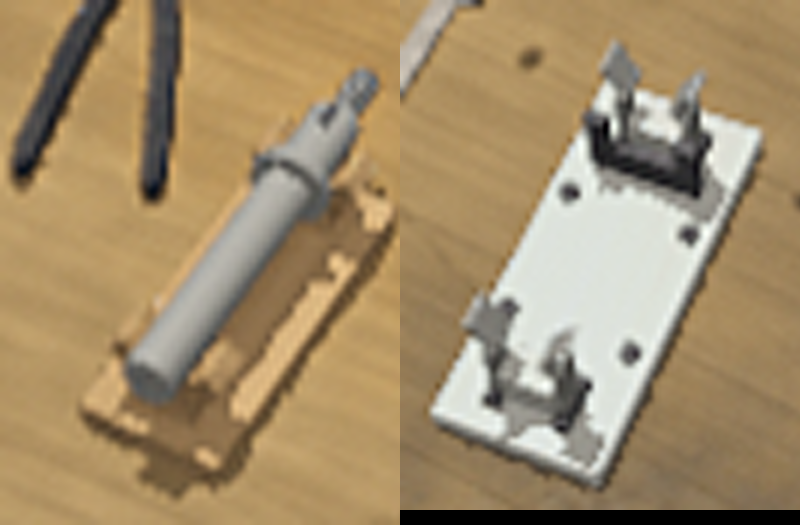

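```bash
cat > h.py <<'E'
import cv2,numpy as np
from scipy.spatial.transform import Rotation as R
from plant import robot
np.set_printoptions(precision=3,suppress=True)
def cam(name,st=None):
    p=robot.camera_params(name)
    K=np.array([[p['fx'],0,p['cx']],[0,p['fy'],p['cy']],[0,0,1]])
    if name=='wrist':
        T=np.eye(4);T[:3,:3]=R.from_quat(st['ee_rot']).as_matrix();T[:3,3]=st['ee_pos']
        E=T@p['tool_from_camera']
    else:E=p['extrinsics']
    return K,np.array(p['distortion']),E
def ray(c,px):
    K,D,E=c
    u=cv2.undistortPoints(np.array(px,float).reshape(-1,1,2),K,D).reshape(-1,2)
    d=np.c_[u[:,0],-u[:,1],-np.ones(len(u))]@E[:3,:3].T
    return E[:3,3],d
def onz(c,px,z):
    o,d=ray(c,px); return o+d*((z-o[2])/d[:,2])[:,None]
def proj(c,P):
    K,D,E=c
    q=(np.atleast_2d(P)-E[:3,3])@E[:3,:3]
    q=q*[1,-1,-1]
    return cv2.projectPoints(q,np.zeros(3),np.zeros(3),K,D)[0].reshape(-1,2)
def tri(c1,p1,c2,p2):
    o1,d1=ray(c1,p1);o2,d2=ray(c2,p2);d1=d1[0];d2=d2[0]
    s=np.linalg.lstsq(np.c_[d1,-d2],o2-o1,rcond=None)[0]
    a=o1+s[0]*d1;b=o2+s[1]*d2
    return (a+b)/2,np.linalg.norm(a-b)
E
python3 - <<'E'
from h import *
c=cam('top')
z=lambda L,x0,y0,f:[((x+.5)/f-.5+x0,(y+.5)/f-.5+y0) for x,y in L]
# spindle axis at z45: ends of shank, flange
P=onz(c,z([(168,163),(638,182),(290,168),(95,159)],145,185,7),45);print(P)
print('shank len',np.linalg.norm(P[0]-P[1]),'mid',(P[0]+P[1])/2,'ang',np.degrees(np.arctan2(*(P[0]-P[1])[1::-1]*[1,1])))
d=P[0]-P[1];print('dir atan2(y,x)',np.arctan2(d[1],d[0]))
im=cv2.imread('pics/top0.png');m=(im.min(2)>205).astype(np.uint8);m[:190]=0;m[250:]=0;m[:,:290]=0;m[:,385:]=0
m=cv2.morphologyEx(m,cv2.MORPH_CLOSE,np.ones((25,25)))
q,_=cv2.findContours(m,0,1);q=max(q,key=cv2.contourArea);r=cv2.boxPoints(cv2.minAreaRect(q));print(r)
Q=onz(c,r,12);print(Q,[np.linalg.norm(Q[i]-Q[(i+1)%4]) for i in range(4)],Q.mean(0))
Q=onz(c,z([(92,168),(628,105),(665,345),(118,402)],290,190,8),12);print(Q,[np.linalg.norm(Q[i]-Q[(i+1)%4]) for i in range(4)],Q.mean(0))
d=Q[0]+Q[3]-Q[1]-Q[2];print(np.arctan2(d[1],d[0]))
s=robot.state();print(R.from_quat(s['ee_rot']).as_matrix())
E
```

```text
[[516.481 227.301  45.   ]
 [513.45   75.092  45.   ]
 [515.673 187.6    45.   ]
 [517.293 251.157  45.   ]]
shank len 152.23909886098664 mid [514.965 151.196  45.   ] ang 88.85913275961894
dir atan2(y,x) 1.5508844371221056
[[301.256 210.305]
 [368.866 202.793]
 [372.122 232.098]
 [304.512 239.61 ]]
[[ 522.131  -73.583   12.   ]
 [ 542.997 -230.701   12.   ]
 [ 474.66  -237.616   12.   ]
 [ 454.292  -81.97    12.   ]] [np.float64(158.49738163444636), np.float64(68.68637611204989), np.float64(156.97324938576298), np.float64(68.35569845503784)] [ 498.52  -155.967   12.   ]
[[ 521.519  -73.142   12.   ]
 [ 543.207 -228.826   12.   ]
 [ 473.319 -238.912   12.   ]
 [ 453.817  -81.517   12.   ]] [np.float64(157.18745289404572), np.float64(70.6116994208666), np.float64(158.5982046001623), np.float64(68.21798160319045)] [ 497.965 -155.6     12.   ]
1.7016136122962489
[[-0.     0.234 -0.972]
 [ 0.001 -0.972 -0.234]
 [-1.    -0.001 -0.   ]]
```

Emit:
servo_tool(plan=[-0.183,0,0,0,-2.49,-5.42,1,-0.366,0,0,0,-4.98,-10.84,1,-0.549,0,0,0,-7.47,-16.26,1,-0.732,0,0,0,-9.96,-21.68,1,-0.915,0,0,0,-12.45,-27.1,1,-1.098,0,0,0,-14.94,-32.52,1,-1.281,0,0,0,-17.43,-37.94,1,-1.466,0,0,0,-19.9,-43.35,1])

```text
clock: 1.15
ee_pos: [499.0, -214.2, 202.4]
ee_rot: [0.464, 0.533, -0.465, 0.533]
ft_force: [0.3, -1.2, 0.7]
finger_gap: 1.002
```

Emit:
servo_tool(plan=[0,0,0,0,0,0,1,0,0,0,0,0,0,1,0,0,0,0,0,0,1,0,0,0,0,0,0,1,0,0,0,0,0,0,1,0,0,0,0,0,0,1,0,0,0,0,0,0,1,0,0,0,0,0,0,1])

```text
clock: 2.15
ee_pos: [497.7, -215.7, 202.5]
ee_rot: [0.466, 0.532, -0.466, 0.532]
ft_force: [0.3, -0.1, 0.1]
finger_gap: 1.001
```

```bash
python3 - <<'E'
from h import *
s=robot.state();print(s['ee_pos'],R.from_quat(s['ee_rot']).as_matrix(),s['ft_force'],s['joint_positions'])
im=robot.camera('wrist')[:,:,::-1];cv2.imwrite('pics/w1.png',im)
import pickle;pickle.dump(s,open('pics/w1.pkl','wb'))
E
```

```text
[ 497.684 -215.704  202.513] [[ 0.     0.991  0.131]
 [-0.     0.131 -0.991]
 [-1.     0.     0.   ]] [ 0.26  -0.102  0.1  ] [-0.55   0.374  1.476 -0.     1.291 -0.681]
```

View pics/w1.png

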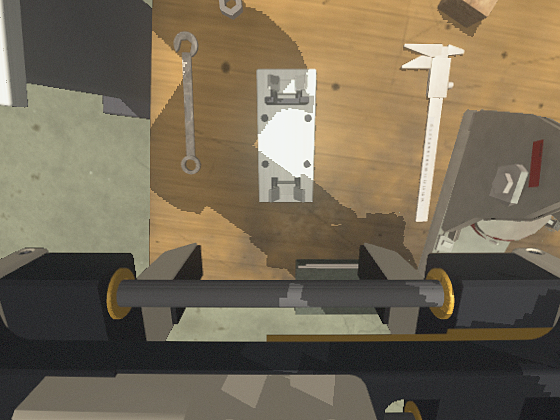

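The wrist view shows the cradle at columns 257–316, rows 69–203, with the fork at about (286,98). I'll zoom in.

```bash
python3 - <<'E'
import cv2
t=cv2.imread("pics/w1.png")
a=cv2.resize(t[60:210,245:330],None,fx=4,fy=4,interpolation=cv2.INTER_CUBIC)
cv2.imwrite("pics/zw1.png",a)
E
```

```text
(no output)
```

View pics/zw1.png

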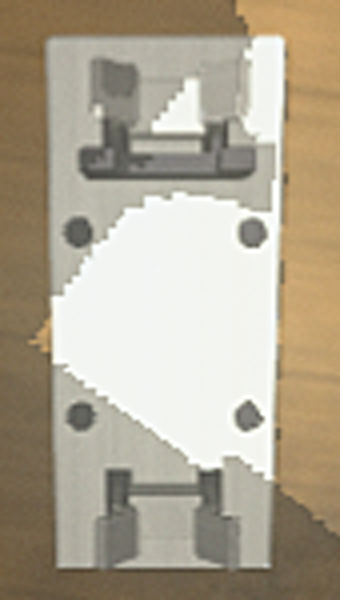

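```bash
python3 - <<'E'
from h import *
import pickle
s=pickle.load(open('pics/w1.pkl','rb'));c=cam('wrist',s);ct=cam('top')
z=lambda L:[((x+.5)/4-.5+245,(y+.5)/4-.5+60) for x,y in L]
Q=onz(c,z([(48,38),(283,38),(271,568),(57,568)]),12)
print(Q,[np.linalg.norm(Q[i]-Q[(i+1)%4]) for i in range(4)],Q.mean(0))
d=Q[0]+Q[1]-Q[2]-Q[3];a=np.arctan2(d[1],d[0]);print('ang',a)
# bolts/check: predicted positions of fork and lips in both
for nm,o,a in(('wrist',Q.mean(0)[:2],a),('top',np.array([498.2,-155.8]),1.7)):
  u=np.array([np.sin(a),-np.cos(a)]);v=np.array([np.cos(a),np.sin(a)])
  W=lambda x,y,zz:np.r_[o+x*u+y*v,zz]
  pts=[W(x,y,h) for x,y,h in[(-14,40,48),(14,40,48),(-14,46,48),(14,46,48),(-17,58,70),(17,58,70),(-17,-58,70),(17,-58,70),(-8,58,54),(8,58,54),(-8,-58,54),(8,-58,54)]]
  pw=(proj(c,pts)-[245,60]+.5)*4-.5; pt=(proj(ct,pts)-[290,190]+.5)*8-.5
  print(nm);print(np.c_[pw,pt])
E
```

```text
[[ 452.921  -82.042   12.   ]
 [ 520.071  -73.127   12.   ]
 [ 541.978 -229.295   12.   ]
 [ 473.187 -238.405   12.   ]] [np.float64(67.73975499778732), np.float64(157.6975698654186), np.float64(69.39121577265422), np.float64(157.67062310693524)] [ 497.039 -155.717   12.   ]
ang 1.7049242721276903
wrist
[[115.432 171.112 256.314 306.994]
 [220.093 170.871 243.605 208.069]
 [115.247 147.278 234.956 309.433]
 [220.435 147.036 222.332 210.484]
 [100.75   87.022 199.156 316.116]
 [239.168  86.711 183.691 193.48 ]
 [105.744 546.87  619.359 267.956]
 [230.668 546.572 601.847 145.999]
 [137.576  95.751 191.023 290.48 ]
 [199.44   95.611 183.863 233.603]
 [138.915 533.817 604.546 243.186]
 [195.025 533.683 596.452 186.618]]
top
[[120.433 171.765 256.306 302.185]
 [225.068 172.075 244.087 203.245]
 [120.383 147.937 234.94  304.519]
 [225.546 148.252 222.806 205.555]
 [106.559  87.678 199.066 310.887]
 [244.94   88.112 184.209 188.236]
 [108.887 547.409 619.469 264.814]
 [233.78  547.711 602.557 142.822]
 [143.088  96.56  191.095 285.323]
 [204.936  96.752 184.217 228.438]
 [141.911 534.485 604.813 240.08 ]
 [198.008 534.622 596.997 183.495]]
```

Emit:
servo_tool(plan=[0.025,0,0,0.5,0.95,-5.0,1,0.05,0,0,1.0,1.9,-10.0,1,0.075,0,0,1.6,2.85,-15.0,1,0.1,0,0,2.1,3.8,-20.0,1,0.125,0,0,2.6,4.75,-25.0,1,0.151,0,0,3.2,5.7,-30.1,1,0.151,0,0,3.2,5.7,-30.1,1,0.151,0,0,3.2,5.7,-30.1,1])

```text
clock: 3.2
ee_pos: [514.9, 90.0, 170.5]
ee_rot: [-0.505, -0.495, 0.505, -0.495]
ft_force: [-0.2, -0.6, 0.7]
finger_gap: 1.0
```

```bash
python3 - <<'E'
from h import *
robot.camera('top')
s=robot.state();print(s['ee_pos'],R.from_quat(s['ee_rot']).as_matrix(),s['ft_force'],s['joint_positions'])
im=robot.camera('wrist')[:,:,::-1];cv2.imwrite('pics/w2.png',im)
import pickle;pickle.dump(s,open('pics/w2.pkl','wb'))
E
```

```text
[514.987  89.375 170.589] [[ 0.    1.   -0.02]
 [-0.   -0.02 -1.  ]
 [-1.    0.    0.  ]] [0.654 0.008 0.753] [ 0.025  0.366  1.581 -0.001  1.194  0.046]
```

View pics/w2.png

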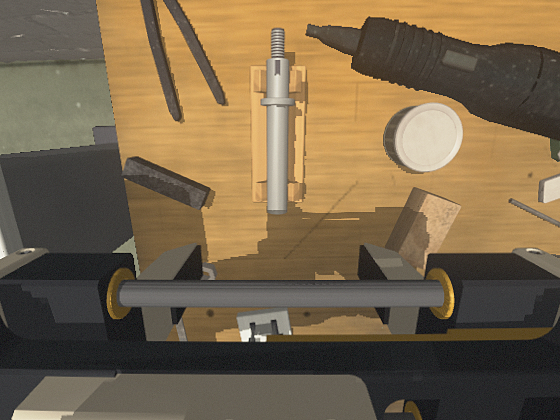

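The spindle shows vertically at column ~278: thread tip at row 28, flange at row ~101, rear end at row ~213.

```bash
python3 - <<'E'
from h import *
import pickle
t=cv2.imread("pics/w2.png")
a=cv2.resize(t[20:225,235:325],None,fx=3.9,fy=3.9,interpolation=cv2.INTER_CUBIC);a=cv2.resize(t[50:220,240:320],None,fx=3.5,fy=3.5,interpolation=cv2.INTER_CUBIC)
cv2.imwrite("pics/zw2.png",a)
s=pickle.load(open('pics/w2.pkl','rb'));c=cam('wrist',s)
hsv=cv2.cvtColor(t,cv2.COLOR_BGR2HSV);m=((hsv[:,:,1]<60)&(hsv[:,:,2]>70))
for r in(70,85,115,130,145,160,175,190,205):
    i=np.where(m[r,255:303])[0]+255; 
    L=onz(c,[(i.min()-.5,r),(i.max()+.5,r)],45); print(r,i.min(),i.max(),L[0][:2],L[1][:2],L.mean(0)[:2])
E
```

```text
70 267 288 [504.722 216.206] [525.656 215.791] [515.189 215.999]
85 267 288 [504.302 202.888] [525.495 202.468] [514.899 202.678]
115 267 287 [503.426 175.27 ] [524.176 174.859] [513.801 175.065]
130 267 287 [502.97  160.935] [523.993 160.519] [513.481 160.727]
145 267 287 [502.5   146.225] [523.806 145.803] [513.153 146.014]
160 267 287 [502.016 131.12 ] [523.614 130.692] [512.815 130.906]
175 267 286 [501.516 115.598] [522.375 115.185] [511.946 115.391]
190 267 286 [501.002  99.636] [522.16   99.218] [511.581  99.427]
205 268 286 [501.544  83.19 ] [521.939  82.787] [511.741  82.989]
```

View pics/zw2.png

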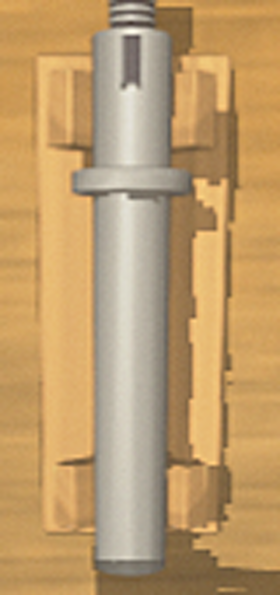

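```bash
python3 - <<'E'
from h import *
import pickle
s=pickle.load(open('pics/w2.pkl','rb'));c=cam('wrist',s)
f=lambda y:50+(y+.5)/3.5-.5
print(c[2][:3,3])
print(onz(c,[(278,f(30)),(278,f(555)),(278,f(572))],56)[:,1], onz(c,[(278,f(572))],34)[:,1])
print('flange',onz(c,[(278,f(167)),(278,f(195)),(278,f(188))],62)[:,1])
E
```

```text
[516.396 165.305 351.352]
[224.048  82.469  77.207] [70.645]
flange [190.    183.029 184.78 ]
```

Emit:
servo_tool(plan=[0.005,0,0,3.0,-0.13,-3.0,1,0.005,0,0,6.5,-0.27,-6.11,1,0.005,0,0,9.5,-0.27,-6.11,1,0.005,0,0,12.0,-0.27,-6.11,1,0.005,0,0,13.5,-0.27,-6.11,1,0.005,0,0,14.46,-0.27,-6.11,1,0.005,0,0,14.46,-0.27,-6.11,1,0.005,0,0,14.46,-0.27,-6.11,1])

```text
clock: 4.3
ee_pos: [514.0, 151.2, 26.7]
ee_rot: [0.507, 0.493, -0.506, 0.494]
ft_force: [0.0, 0.1, 0.7]
finger_gap: 1.0
```

```bash
python3 - <<'E'
from h import *
s=robot.state();print(s['ee_pos'],s['ft_force'])
im=robot.camera('wrist')[:,:,::-1];cv2.imwrite('pics/w3.png',im)
E
```

```text
[514.035 151.211  26.668] [0.047 0.096 0.67 ]
```

View pics/w3.png

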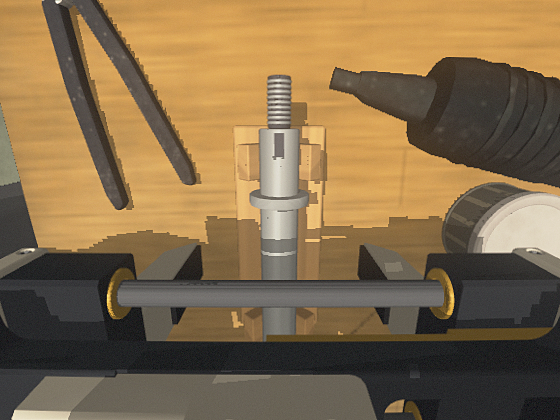

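The shank at col ~279 is centred between the fingers (202 and 359). Now I'll close them.

Emit:
servo_tool(plan=[0,0,0,0,0,0,-1,0,0,0,0,0,0,-1,0,0,0,0,0,0,-1,0,0,0,0,0,0,-1,0,0,0,0,0,0,-1,0,0,0,0,0,0,-1,0,0,0,0,0,0,-1,0,0,0,0,0,0,-1])

```text
clock: 5.35
ee_pos: [513.4, 151.3, 25.8]
ee_rot: [-0.506, -0.494, 0.506, -0.494]
ft_force: [0.8, 0.3, -3.4]
finger_gap: 0.184
```

Emit:
servo_tool(plan=[0,0,0,0,0,0,-1,0,0,0,0,0,0,-1,0,0,0,-1,0,0,-1,0,0,0,-2.5,0,0,-1,0,0,0,-5,0,0,-1,0,0,0,-7.5,0,0,-1,0,0,0,-10,0,0,-1,0,0,0,-10,0,0,-1])

```text
clock: 6.35
ee_pos: [514.8, 151.5, 128.5]
ee_rot: [0.508, 0.493, -0.505, 0.495]
ft_force: [-0.2, 0.4, -4.9]
finger_gap: 0.185
```

```bash
python3 - <<'E'
from h import *
import pickle
robot.camera('scene')
s=robot.state();print(s['ee_pos'],s['ft_force'],s['torque'],s['finger_gap'],R.from_quat(s['ee_rot']).as_matrix())
im=robot.camera('wrist')[:,:,::-1];cv2.imwrite('pics/w4.png',im)
pickle.dump(s,open('pics/w4.pkl','wb'))
E
```

```text
[513.74  151.328 126.836] [ 0.057  0.284 -3.794] [-0.032 -0.106  0.047] 0.18609053183248833 [[ 0.002  1.    -0.025]
 [ 0.    -0.025 -1.   ]
 [-1.     0.002 -0.   ]]
```

View pics/w4.png

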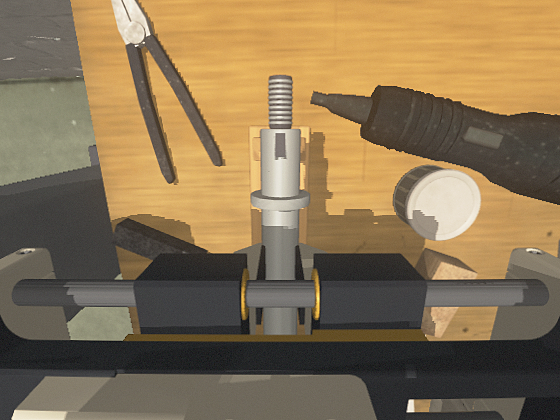

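```bash
python3 - <<'E'
from h import *
import pickle
t=cv2.imread("pics/w4.png")
a=cv2.resize(t[65:255,235:325],None,fx=3.1,fy=3.1,interpolation=cv2.INTER_CUBIC);a=cv2.resize(t[115:225,235:325],None,fx=5,fy=5,interpolation=cv2.INTER_CUBIC)
cv2.imwrite("pics/zw4.png",a)
s=pickle.load(open('pics/w4.pkl','rb'));c=cam('wrist',s)
ax=s['ee_pos'][2]+19.2
Rm=R.from_quat(s['ee_rot']).as_matrix()
g=t.astype(int)
print('cam',c[2][:3,3])
for y in (40,34,75,0):
  for h in(11,17): print(y,h,(proj(c,s['ee_pos']+Rm@np.array([-19.2-h,0,-y]))-[235,115]+.5)*5-.5)
E
```

```text
cam [515.143 227.131 307.653]
40 11 [[227.139 409.826]]
40 17 [[227.17  423.633]]
34 11 [[227.097 465.056]]
34 17 [[227.126 480.823]]
75 11 [[227.4    62.771]]
75 17 [[227.444  63.147]]
0 11 [[226.876 756.689]]
0 17 [[226.895 781.959]]
```

View pics/zw4.png

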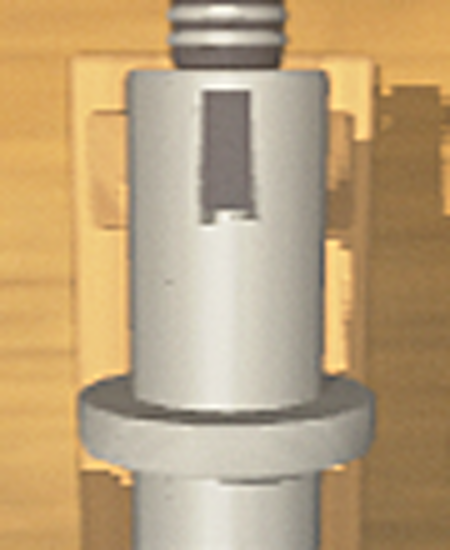

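Emit:
servo_tool(plan=[-0.02,0,0,0,-0.1,3.0,-1,-0.045,0,0,0,-0.22,8.0,-1,-0.07,0,0,0,-0.35,13.5,-1,-0.1,0,0,0,-0.48,19.0,-1,-0.125,0,0,0,-0.62,24.5,-1,-0.145,0,0,0,-0.74,29.0,-1,-0.157,0,0,0,-0.8,31.33,-1,-0.157,0,0,0,-0.8,31.33,-1])

```text
clock: 7.45
ee_pos: [496.7, -163.0, 124.6]
ee_rot: [0.466, 0.532, -0.467, 0.53]
ft_force: [-0.1, 1.0, -3.6]
finger_gap: 0.183
```

```bash
python3 - <<'E'
from h import *
import pickle
for n in('top','scene'): 
    s=robot.state();cv2.imwrite(f'pics/{n}5.png',robot.camera(n)[:,:,::-1])
robot.camera('scene')
s=robot.state();print(s['ee_pos'],s['ft_force'],s['torque'],s['finger_gap'],R.from_quat(s['ee_rot']).as_matrix())
im=robot.camera('wrist')[:,:,::-1];cv2.imwrite('pics/w5.png',im)
pickle.dump(s,open('pics/w5.pkl','wb'))
E
```

```text
[ 497.084 -160.671  125.168] [-0.158  0.673 -4.011] [-0.05  -0.098  0.009] 0.18348230667677715 [[-0.002  0.991  0.132]
 [ 0.001  0.132 -0.991]
 [-1.    -0.001 -0.001]]
```

View pics/w5.png

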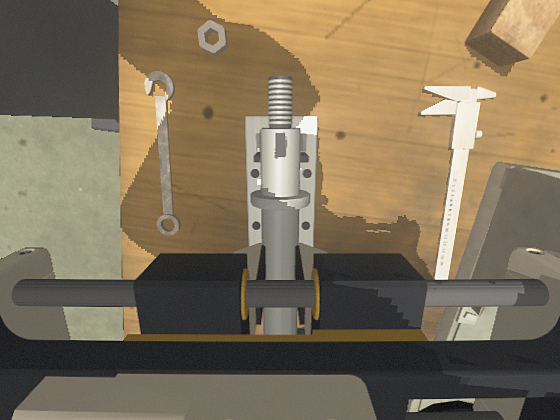

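View pics/scene5.png

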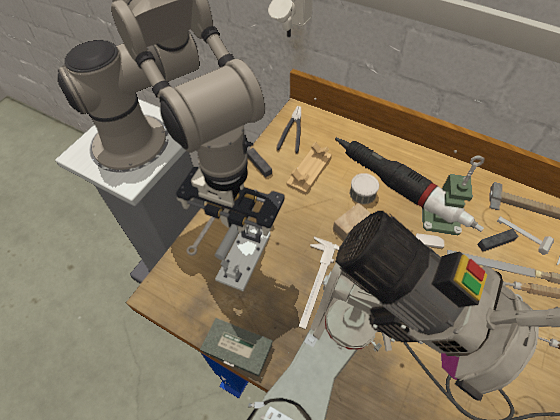

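```bash
python3 - <<'E'
from h import *
import pickle
t=cv2.imread("pics/w5.png")
a=cv2.resize(t[105:255,235:330],None,fx=4,fy=4,interpolation=cv2.INTER_CUBIC)
cv2.imwrite("pics/zw5.png",a)
s=robot.state();print(s['ee_pos'],s['clock'])
s=pickle.load(open('pics/w5.pkl','rb'));c=cam('wrist',s)
o=np.array([497.1,-155.7]);an=1.703
u=np.array([np.sin(an),-np.cos(an)]);v=np.array([np.cos(an),np.sin(an)])
for x,y,h in[(-35,80,12),(35,80,12),(-35,0,12),(35,0,12),(-17,58,70),(17,58,70)]:
  print(x,y,h,(proj(c,np.r_[o+x*u+y*v,h])-[235,105]+.5)*4-.5)
E
```

```text
[ 497.288 -160.569  125.383] 7.65
-35 80 12 [[37.41  43.914]]
35 80 12 [[332.314  44.123]]
-35 0 12 [[ 47.512 371.809]]
35 0 12 [[321.228 372.086]]
-17 58 70 [[ 98.02  152.115]]
17 58 70 [[272.316 152.256]]
```

View pics/zw5.png

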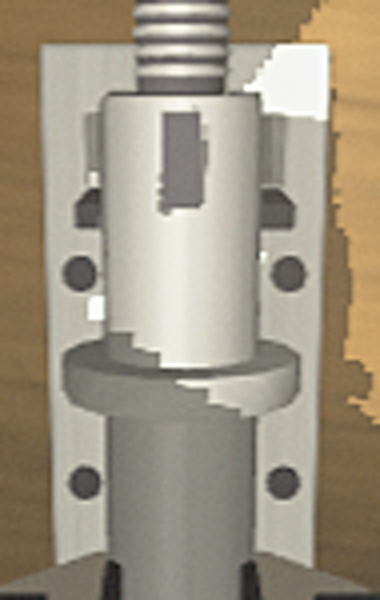

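Emit:
servo_tool(plan=[0,0,0,2,0,0,-1,0,0,0,4,0,0,-1,0,0,0,5.5,0,0,-1,0,0,0,6.5,0,0,-1,0,0,0,7,0,0,-1,0,0,0,7.3,0,0,-1,0,0,0,7.3,0,0,-1,0,0,0,7.3,0,0,-1])

```text
clock: 8.65
ee_pos: [497.8, -161.9, 53.3]
ee_rot: [0.466, 0.532, -0.466, 0.532]
ft_force: [0.5, 0.5, -5.1]
finger_gap: 0.189
```

```bash
python3 - <<'E'
from h import *
import pickle
s=robot.state();print(s['ee_pos'],s['ft_force'],s['torque'],s['finger_gap'])
im=robot.camera('wrist')[:,:,::-1];cv2.imwrite('pics/w6.png',cv2.resize(im[100:330,180:380],None,fx=3,fy=3)[:600])
im=robot.camera('top')[:,:,::-1];cv2.imwrite('pics/t6.png',cv2.resize(im[160:260,280:400],None,fx=6,fy=6))
E
```

```text
[ 497.83  -161.916   53.288] [ 0.463  0.499 -5.093] [-0.06  -0.098 -0.012] 0.18856962308758565
```

View pics/w6.png

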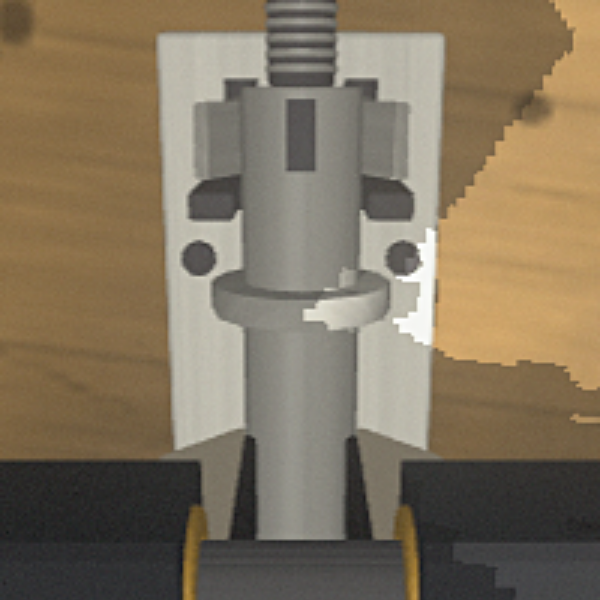

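The spindle is centred in the flares (shank 243–359, flares 195–408), with the flange behind the fork. Now lower it gently.

Emit:
servo_tool(plan=[0,0,0,0.3,0,0,-1,0,0,0,0.6,0,0,-1,0,0,0,0.8,0,0,-1,0,0,0,0.9,0,0,-1,0,0,0,1.0,0,0,-1,0,0,0,1.1,0,0,-1,0,0,0,1.1,0,0,-1,0,0,0,1.1,0,0,-1])

```text
clock: 9.75
ee_pos: [498.1, -161.9, 42.5]
ee_rot: [0.466, 0.531, -0.466, 0.532]
ft_force: [-1.0, 0.9, 5.7]
finger_gap: 0.189
```

Emit:
servo_tool(plan=[0,0,0,0.05,0,0,-1,0,0,0,0.1,0,0,-1,0,0,0,0.15,0,0,-1,0,0,0,0.2,0,0,-1,0,0,0,0.25,0,0,-1,0,0,0,0.3,0,0,-1,0,0,0,0.3,0,0,-1,0,0,0,0.3,0,0,-1])

```text
clock: 10.75
ee_pos: [498.4, -162.3, 39.9]
ee_rot: [0.466, 0.531, -0.466, 0.533]
ft_force: [-2.3, 1.0, 8.8]
finger_gap: 0.185
```

Emit:
servo_tool(plan=[0,0,0,0.05,0,0,-1,0,0,0,0.1,0,0,-1,0,0,0,0.15,0,0,-1,0,0,0,0.2,0,0,-1,0,0,0,0.25,0,0,-1,0,0,0,0.3,0,0,-1,0,0,0,0.3,0,0,-1,0,0,0,0.3,0,0,-1])

```text
clock: 11.75
ee_pos: [497.7, -161.9, 35.8]
ee_rot: [0.466, 0.532, -0.466, 0.532]
ft_force: [-0.5, -2.5, 1.5]
finger_gap: 0.18
```

Emit:
servo_tool(plan=[0,0,0,0.1,0,0,-1,0,0,0,0.2,0,0,-1,0,0,0,0.3,0,0,-1,0,0,0,0.4,0,0,-1,0,0,0,0.5,0,0,-1,0,0,0,0.6,0,0,-1,0,0,0,0.6,0,0,-1,0,0,0,0.6,0,0,-1])

```text
clock: 12.75
ee_pos: [498.2, -161.2, 31.6]
ee_rot: [0.466, 0.531, -0.465, 0.532]
ft_force: [-2.5, 3.9, 16.9]
finger_gap: 0.003
```

```bash
python3 - <<'E'
from h import *
s=robot.state();print(s['ee_pos'],s['ft_force'],s['torque'],s['finger_gap'])
im=robot.camera('wrist')[:,:,::-1];cv2.imwrite('pics/w7.png',cv2.resize(im[100:330,180:380],None,fx=3,fy=3)[:600])
im=robot.camera('scene')[:,:,::-1];cv2.imwrite('pics/s7.png',cv2.resize(im[180:310,170:310],None,fx=4.5,fy=4.5))
E
```

```text
[ 498.229 -161.235   31.626] [-2.476  3.872 16.941] [0.81  0.351 0.008] 0.002983323084807892
```

View pics/w7.png

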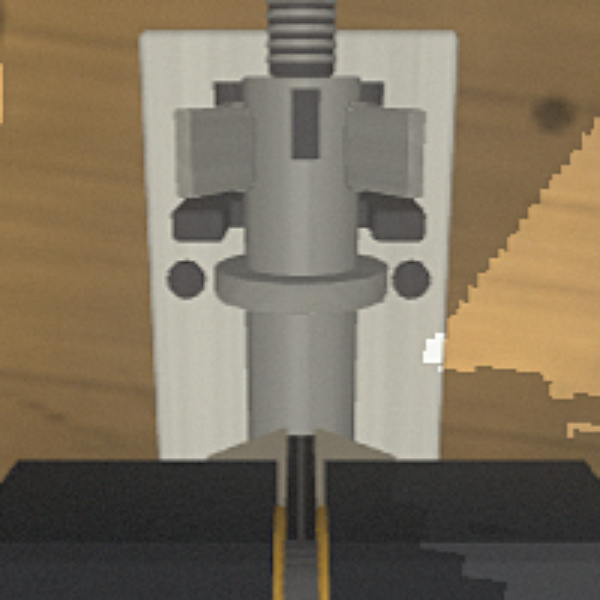

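View pics/s7.png

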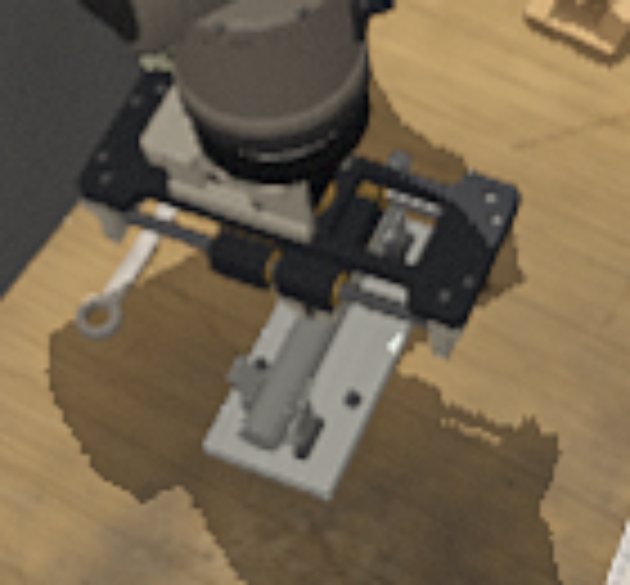

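The reading disagrees with the geometry: the fingers read shut (gap 0.003), while the shank front looks about 7 mm lower relative to the tool. I'll look closer before moving.

```bash
python3 - <<'E'
from h import *
import pickle
s=robot.state();pickle.dump(s,open('pics/w8.pkl','wb'))
im=robot.camera('wrist')[:,:,::-1];cv2.imwrite('pics/w8.png',im)
a=cv2.resize(im[230:345,220:340],None,fx=5,fy=5,interpolation=cv2.INTER_CUBIC).astype(float)
a=np.clip(255*(a/255)**.5,0,255).astype(np.uint8);cv2.imwrite('pics/zw8.png',a)
print(robot.state()['ft_force'],robot.state()['finger_gap'])
im=robot.camera('scene')[:,:,::-1];a=cv2.resize(im[225:290,205:280],None,fx=8,fy=8,interpolation=cv2.INTER_CUBIC).astype(float)
a=np.clip(255*(a/255)**.6,0,255).astype(np.uint8);cv2.imwrite('pics/zs8.png',a)
E
```

```text
[-3.289  4.511 16.222] 0.003394038445436672
```

View pics/zw8.png

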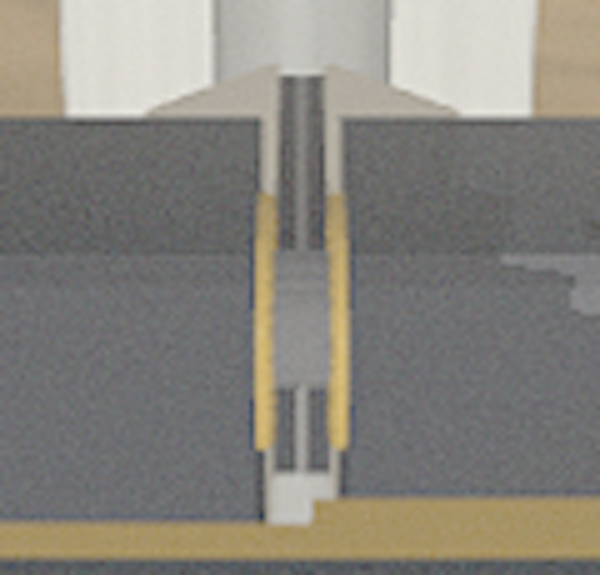

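View pics/zs8.png

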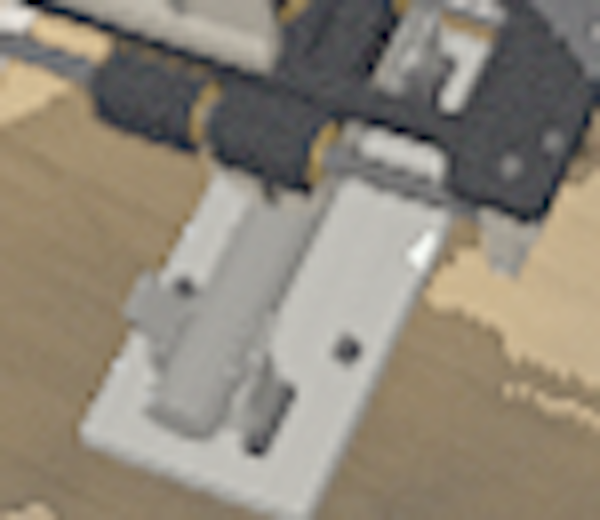

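```bash
python3 - <<'E'
from h import *
import pickle
from scipy.optimize import brentq
def run(fn,pk):
    s=pickle.load(open(pk,'rb'));c=cam('wrist',s);t=cv2.imread(fn).astype(float).mean(2)
    print(fn,s['ee_pos'])
    b=cv2.GaussianBlur(t,(1,5),0)
    for r in list(range(128,190,8))+list(range(208,242,4)):
        g=np.abs(np.gradient(cv2.GaussianBlur(t,(3,5),0)[r]))
        l=255+np.argmax(g[255:272]);q=290+np.argmax(g[290:306])
        def w(z):
            P=onz(c,[(l,r),(q,r)],z);return np.linalg.norm(P[0]-P[1])-22
        try: z=brentq(w,-50,200)
        except Exception: z=np.nan
        print(r,l,q,round(z,1),onz(c,[((l+q)/2,r)],45)[0][:2])
run('pics/w4.png','pics/w4.pkl');run('pics/w8.png','pics/w8.pkl')
E
```

```text
pics/w4.png [513.74  151.328 126.836]
128 269 291 1.2 [515.792 224.996]
136 259 301 148.2 [515.63  218.334]
144 259 301 149.4 [515.466 211.578]
152 260 298 134.0 [514.424 204.748]
160 262 298 125.7 [515.131 197.776]
168 260 300 145.1 [514.96  190.725]
176 260 300 146.3 [514.786 183.569]
184 260 300 147.5 [514.609 176.306]
208 263 303 151.2 [516.832 153.773]
212 263 297 124.3 [513.971 149.996]
216 262 297 130.2 [513.412 146.13 ]
220 262 297 130.9 [513.315 142.222]
224 263 297 126.4 [513.686 138.27 ]
228 261 299 146.2 [513.59  134.299]
232 261 299 146.8 [513.492 130.294]
236 261 299 147.5 [513.394 126.257]
240 261 299 148.1 [513.296 122.187]
pics/w8.png [ 498.253 -161.219   31.624]
128 262 299 30.2 [488.698 -87.359]
136 269 294 nan [489.808 -91.497]
144 265 293 -25.0 [489.011 -95.949]
152 265 293 -23.3 [ 489.585 -100.279]
160 265 294 -13.5 [ 490.446 -104.635]
168 261 298 36.6 [ 491.039 -109.092]
176 256 303 75.1 [ 491.641 -113.615]
184 261 299 43.8 [ 492.536 -118.168]
208 261 299 47.7 [ 494.432 -132.367]
212 262 299 43.9 [ 495.05  -134.759]
216 262 299 44.6 [ 495.378 -137.21 ]
220 262 298 40.6 [ 495.414 -139.72 ]
224 262 298 41.3 [ 495.747 -142.21 ]
228 262 298 42.0 [ 496.082 -144.721]
232 262 298 42.7 [ 496.42  -147.252]
236 262 298 43.4 [ 496.761 -149.804]
240 262 298 44.1 [ 497.104 -152.377]
```

View pics/w8.png

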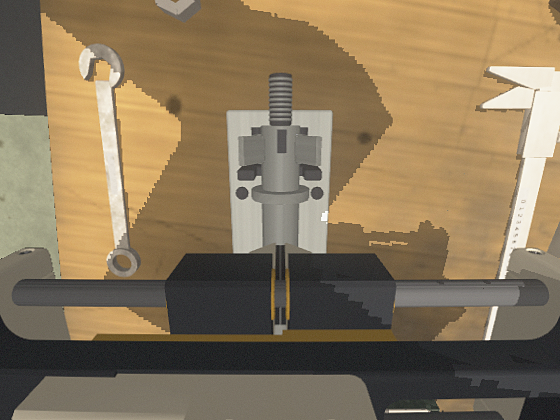

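The shank width gives an axis height of about 43–45 mm, so the spindle looks seated. The fingers have squeezed off it and are pressing on it at about 20 N. I'll ease up a little and watch the force.

Emit:
servo_tool(plan=[0,0,0,-0.05,0,0,-1,0,0,0,-0.1,0,0,-1,0,0,0,-0.15,0,0,-1,0,0,0,-0.2,0,0,-1,0,0,0,-0.2,0,0,-1,0,0,0,-0.2,0,0,-1,0,0,0,-0.2,0,0,-1,0,0,0,-0.2,0,0,-1])

```text
clock: 13.95
ee_pos: [497.6, -161.7, 31.9]
ee_rot: [0.466, 0.532, -0.466, 0.532]
ft_force: [1.2, 2.3, 3.0]
finger_gap: 0.01
```

Emit:
servo_tool(plan=[0,0,0,-0.05,0,0,-1,0,0,0,-0.1,0,0,-1,0,0,0,-0.15,0,0,-1,0,0,0,-0.2,0,0,-1,0,0,0,-0.25,0,0,-1,0,0,0,-0.3,0,0,-1,0,0,0,-0.3,0,0,-1,0,0,0,-0.3,0,0,-1])

```text
clock: 14.95
ee_pos: [497.6, -161.7, 34.9]
ee_rot: [0.466, 0.532, -0.466, 0.532]
ft_force: [-0.2, -0.5, 0.3]
finger_gap: 0.005
```

The fingers are free (0.3 N). I'll rise and step back for a check view, keeping the fingers shut.

Emit:
servo_tool(plan=[0,0,0,-1.5,0,0,-1,0,0,0,-4,0,0,-1,0,0,0,-7,0,1,-1,0,0,0,-10,0,3,-1,0,0,0,-12,0,5,-1,0,0,0,-12,0,7,-1,0,0,0,-12,0,7.5,-1,0,0,0,-12,0,7.5,-1])

```text
clock: 15.95
ee_pos: [506.8, -235.7, 153.7]
ee_rot: [0.466, 0.533, -0.466, 0.531]
ft_force: [-0.8, 0.8, -0.7]
finger_gap: 0.006
```

```bash
python3 - <<'E'
from h import *
import pickle
robot.camera('scene')
ims=robot.camera('top')[:,:,::-1];cv2.imwrite('pics/t9.png',ims)
s=robot.state();pickle.dump(s,open('pics/w9.pkl','wb'));print(s['ee_pos'],s['ft_force'])
im=robot.camera('wrist')[:,:,::-1];cv2.imwrite('pics/w9.png',im)
cv2.imwrite('pics/zw9.png',cv2.resize(im[40:240,230:330],None,fx=3,fy=3,interpolation=cv2.INTER_CUBIC))
im=robot.camera('scene')[:,:,::-1];cv2.imwrite('pics/s9.png',im)
cv2.imwrite('pics/zs9.png',cv2.resize(im[205:295,205:280],None,fx=6.5,fy=6.5,interpolation=cv2.INTER_CUBIC))
E
```

```text
[ 506.95  -235.244  154.005] [-0.322  0.433  0.294]
```

View pics/zw9.png

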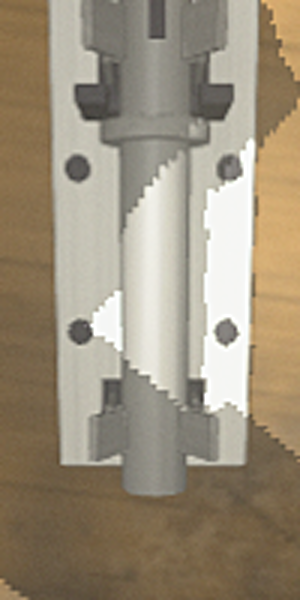

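View pics/zs9.png

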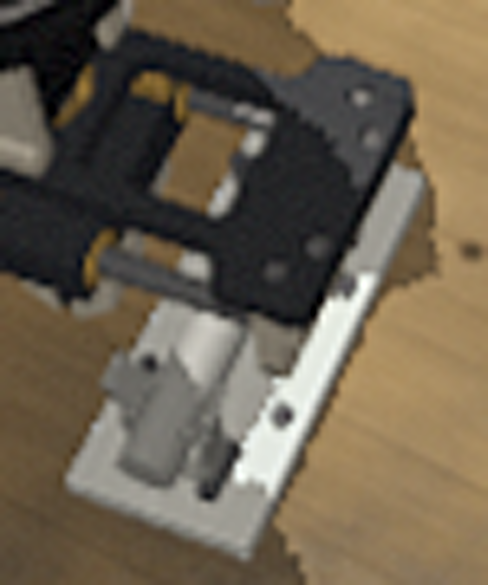

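```bash
python3 - <<'E'
from h import *
import pickle
from scipy.optimize import brentq
s=pickle.load(open('pics/w9.pkl','rb'));c=cam('wrist',s);t=cv2.imread('pics/w9.png').astype(float).mean(2)
o=np.array([497.1,-155.7]);an=1.703
u=np.array([np.sin(an),-np.cos(an)]);v=np.array([np.cos(an),np.sin(an)])
up=cv2.resize(t[40:240,230:330],None,fx=8,fy=8,interpolation=cv2.INTER_CUBIC)
g=np.abs(cv2.Sobel(cv2.GaussianBlur(up,(9,9),0),cv2.CV_64F,1,0,ksize=5))
for r in (48,53,58,95,100,105,115,125,135,145,155,160,185,195,198):
    row=g[int((r-40+.5)*8)]
    l=np.argmax(row[240:380])+240;q=np.argmax(row[440:570])+440
    L=(l+.5)/8-.5+230;Q=(q+.5)/8-.5+230
    def w(z):
        P=onz(c,[(L,r),(Q,r)],z);return np.linalg.norm(P[0]-P[1])-22
    try:z=brentq(w,-50,150)
    except Exception:z=np.nan
    P=onz(c,[((L+Q)/2,r)],45)[0][:2]-o
    print(r,round(L,2),round(Q,2),'z',round(z,1),'cradle x,y',P@u,P@v)
f=lambda y:40+(y+.5)/3-.5
P=onz(c,[(281,f(463)),(281,f(470)),(281,f(493))],56)[:,:2]-o;print('rear top candidates',P@v)
P=onz(c,[(281,f(493))],34)[:,:2]-o;print('rear bottom',P@v, 'cam',(c[2][:2,3]-o)@v)
P=onz(c,[(281,f(120)),(281,f(140)),(281,f(128))],62)[:,:2]-o;print('flange',P@v)
print('plate rear',(onz(c,[(281,f(465))],12)[:,:2]-o)@v)
P=onz(c,[(281,f(84)),(281,f(100)),(281,f(115))],48)[:,:2]-o;print('fork',P@v)
E
```

```text
48 260.19 284.56 z 39.4 cradle x,y -7.641871206804572 61.96047847070529
53 260.06 289.44 z 90.7 cradle x,y -5.554149223966522 57.92444705895218
58 262.19 299.56 z 143.7 cradle x,y -0.10362382443015275 53.859556749380545
95 259.56 284.56 z 57.5 cradle x,y -8.16086462736556 22.779849505526805
100 269.19 293.06 z 45.6 cradle x,y 0.18121109941631383 18.441869824723113
105 269.19 298.56 z 100.8 cradle x,y 2.739134437573362 14.067544044105174
115 271.69 297.56 z 71.4 cradle x,y 3.4780124634599567 5.207571591126078
125 269.31 298.56 z 103.8 cradle x,y 2.8737589835996844 -3.8023532814703542
135 269.31 297.56 z 97.7 cradle x,y 2.4375215278080806 -12.966227274720385
145 260.56 298.56 z nan cradle x,y -1.2468881955175788 -22.292115260104772
155 270.31 297.56 z 93.3 cradle x,y 2.9952178226706296 -31.776728516084773
160 272.69 297.56 z 71.5 cradle x,y 4.171984678390016 -36.5833477303654
185 259.56 299.56 z nan cradle x,y -1.2329459724003151 -61.29498571030755
195 270.94 287.81 z -40.9 cradle x,y -1.4179005482248586 -71.50472484808073
198 270.56 291.31 z 30.2 cradle x,y 0.15856464394425054 -74.60407062551893
rear top candidates [-67.972 -70.287 -77.965]
rear bottom [-83.755] cam -4.551626839054885
flange [33.509 28.185 31.386]
plate rear [-78.741]
fork [45.389 41.    36.851]
```

```bash
python3 - <<'E'
import cv2
t=cv2.imread("pics/w9.png")
cv2.imwrite("pics/zw9b.png",cv2.resize(t[40:115,235:325],None,fx=8,fy=8,interpolation=cv2.INTER_CUBIC))
t=cv2.imread("pics/w9.png")
cv2.imwrite("pics/zw9c.png",cv2.resize(t[160:215,240:320],None,fx=8,fy=8,interpolation=cv2.INTER_CUBIC))
E
```

```text
(no output)
```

View pics/zw9b.png

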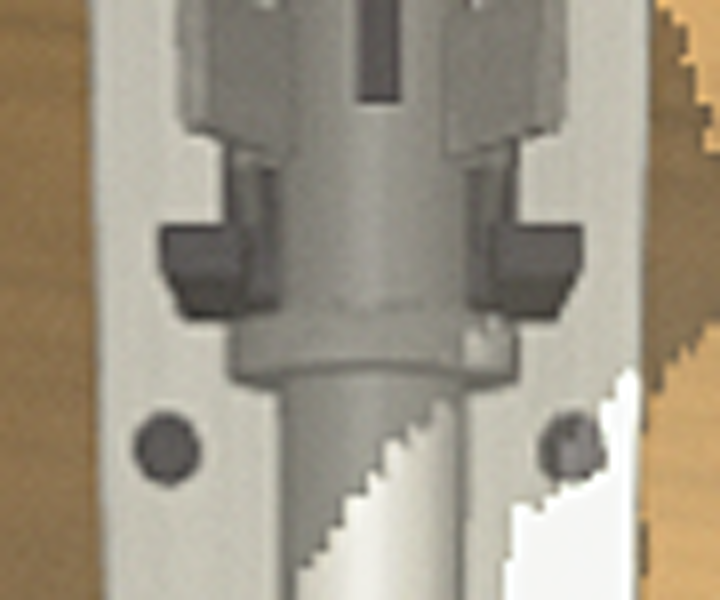

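View pics/zw9c.png

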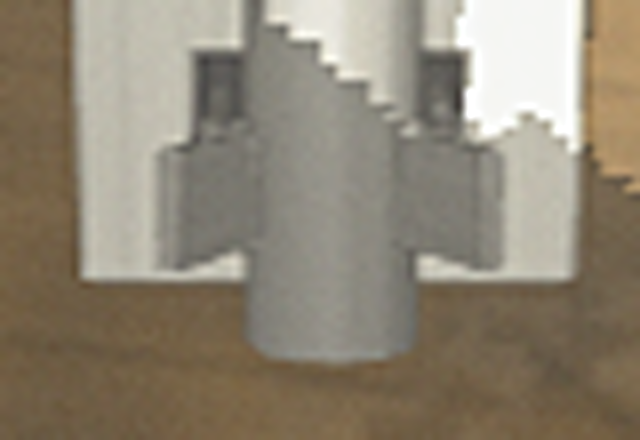

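```bash
python3 - <<'E'
from h import *
import pickle
from scipy.optimize import brentq
s=pickle.load(open('pics/w9.pkl','rb'));c=cam('wrist',s)
o=np.array([497.1,-155.7]);an=1.703
u=np.array([np.sin(an),-np.cos(an)]);v=np.array([np.cos(an),np.sin(an)])
def f(a,b,r,W,x0,y0,k=8):
    L=(a+.5)/k-.5+x0;Q=(b+.5)/k-.5+x0;r=(r+.5)/k-.5+y0
    w=lambda z:np.linalg.norm(np.diff(onz(c,[(L,r),(Q,r)],z),axis=0))-W
    z=brentq(w,-50,150);P=onz(c,[((L+Q)/2,r)],45)[0][:2]-o;print(a,b,r,'z %.1f'%z,'xy',P@u,P@v)
f(283,465,590,22,235,40);f(281,466,430,22,235,40);f(228,520,345,34,235,40)
f(247,416,300,22,240,160);f(246,417,200,22,240,160);f(246,416,30,22,240,160)
f(92,648,30,70,235,40);f(105,633,590,70,235,40);f(80,578,270,70,240,160)
E
```

```text
283 465 113.3125 z 34.7 xy 0.3769903907124979 6.7108488406412645
281 466 93.3125 z 34.6 xy 0.2858259592704937 24.239683597006803
228 520 82.6875 z 38.3 xy 0.32582536566843023 33.324379488192754
247 416 197.0625 z 35.3 xy 0.21994972392297843 -73.63304773611385
246 417 184.5625 z 35.2 xy 0.19826071936519635 -60.851338819441075
246 416 163.3125 z 27.5 xy 0.10170850996052586 -39.796041162996765
92 648 43.3125 z 4.0 xy -0.17663857111055808 65.71708248909202
105 633 113.3125 z 5.8 xy -0.20672300277247702 6.710478795569921
80 578 193.3125 z 10.3 xy -0.10038508629916285 -69.76691824360819
```

```bash
python3 - <<'E'
from h import *
import pickle
s=pickle.load(open('pics/w8.pkl','rb'));c=cam('wrist',s)
Rm=R.from_quat(s['ee_rot']).as_matrix()
for x in(0,-10,-19,-24,-30,-40):
  for z in(-9.5,9.5): print(x,z,proj(c,s['ee_pos']+Rm@np.array([x,0,z])))
t=cv2.imread('pics/w9.png');a=cv2.resize(t[200:345,200:360],None,fx=4.5,fy=4.5,interpolation=cv2.INTER_CUBIC).astype(float)
cv2.imwrite('pics/zw9d.png',np.clip(255*(a/255)**.5,0,255).astype(np.uint8))
E
```

```text
0 -9.5 [[279.91  231.487]]
0 9.5 [[279.892 258.208]]
-10 -9.5 [[279.911 237.074]]
-10 9.5 [[279.892 264.993]]
-19 -9.5 [[279.911 242.629]]
-19 9.5 [[279.892 271.718]]
-24 -9.5 [[279.912 245.96 ]]
-24 9.5 [[279.891 275.739]]
-30 -9.5 [[279.912 250.214]]
-30 9.5 [[279.891 280.865]]
-40 -9.5 [[279.913 258.01 ]]
-40 9.5 [[279.891 290.226]]
```

View pics/zw9d.png

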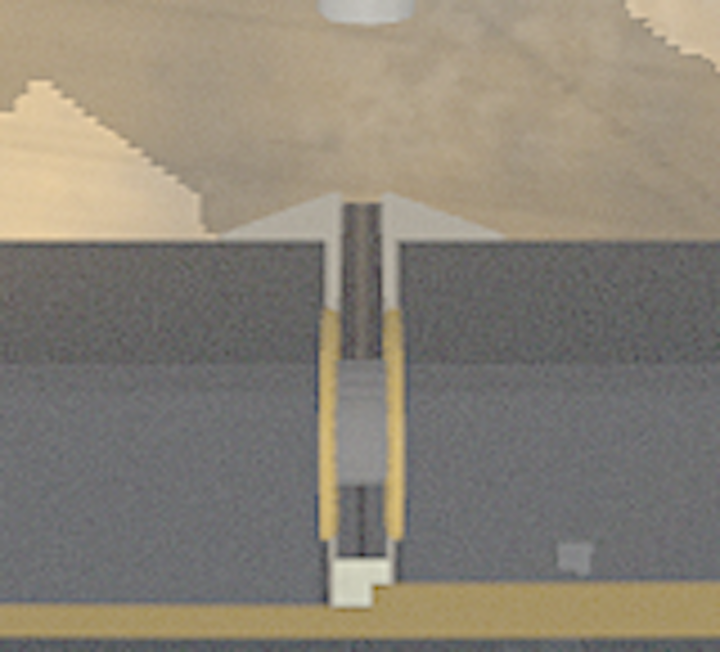

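```bash
python3 - <<'E'
from h import *
c=cam('top')
print(onz(c,[(400,153),(408,207),(437,203)],40), onz(c,[(310,130),(390,138)],40))
print(robot.state()['ee_pos'])
E
```

```text
[[ 656.516 -299.244   40.   ]
 [ 530.332 -314.74    40.   ]
 [ 540.913 -381.717   40.   ]] [[ 707.107  -90.344   40.   ]
 [ 692.034 -276.704   40.   ]]
[ 507.245 -235.318  154.41 ]
```

View pics/t9.png

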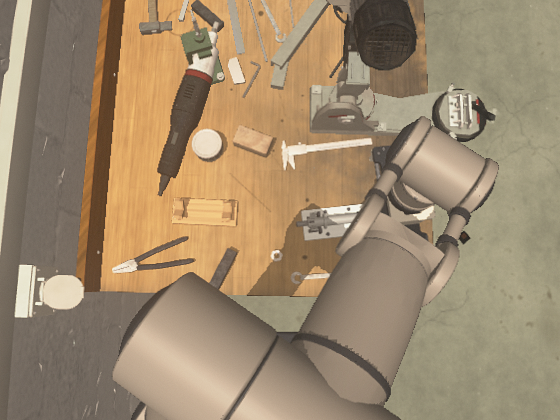

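The evidence (image rows of the fingertips, chord 17 mm at the grasp, free shut fingers at z 35) says the real fingertips sit about 22–25 mm behind the reported TCP. I'll push on the rear end face with shut fingers and account for that.

Emit:
servo_tool(plan=[0,0,0,1,0.05,1,-1,0,0,0,3,0.05,2,-1,0,0,0,5.5,0.05,2,-1,0,0,0,8.5,0.05,2,-1,0,0,0,11,0.05,2,-1,0,0,0,13,0.05,2,-1,0,0,0,14.1,0.05,2,-1,0,0,0,14.1,0.05,2,-1])

```text
clock: 17.15
ee_pos: [510.2, -255.7, 13.1]
ee_rot: [0.466, 0.532, -0.466, 0.531]
ft_force: [0.1, -0.7, 0.9]
finger_gap: 0.004
```

```bash
python3 - <<'E'
from h import *
import pickle
robot.camera('top')
s=robot.state();pickle.dump(s,open('pics/w10.pkl','wb'));print(s['ee_pos'],s['ft_force'],s['torque'])
im=robot.camera('wrist')[:,:,::-1]
a=cv2.resize(im[100:270,190:370],None,fx=3.5,fy=3.5,interpolation=cv2.INTER_CUBIC).astype(float)
cv2.imwrite('pics/w10.png',np.clip(255*(a/255)**.6,0,255).astype(np.uint8))
im=robot.camera('scene')[:,:,::-1]
a=cv2.resize(im[215:310,190:290],None,fx=6,fy=6,interpolation=cv2.INTER_CUBIC).astype(float)
cv2.imwrite('pics/s10.png',np.clip(255*(a/255)**.6,0,255).astype(np.uint8))
E
```

```text
[ 510.656 -256.01    13.88 ] [0.161 0.112 0.043] [-0.076 -0.149 -0.009]
```

View pics/w10.png

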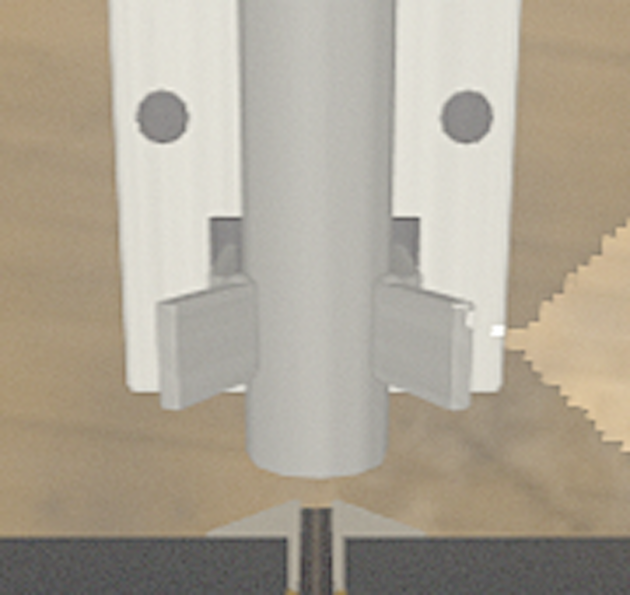

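View pics/s10.png

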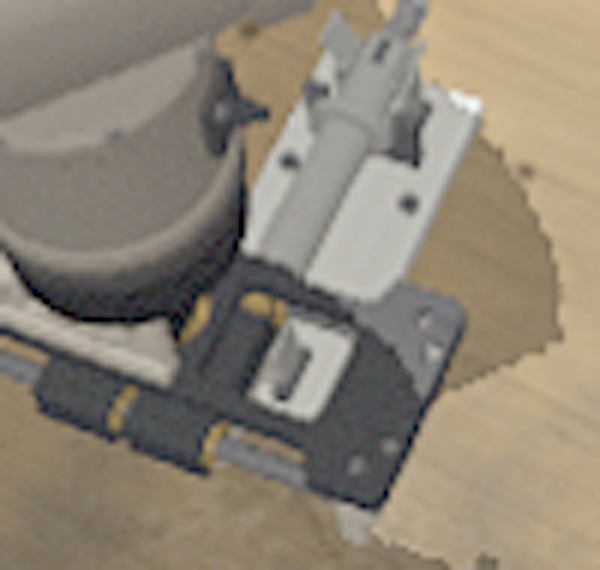

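Emit:
servo_tool(plan=[0,0,0,0,0,-0.2,-1,0,0,0,0,0,-0.4,-1,0,0,0,0,0,-0.6,-1,0,0,0,0,0,-0.7,-1,0,0,0,0,0,-0.75,-1,0,0,0,0,0,-0.8,-1,0,0,0,0,0,-0.8,-1,0,0,0,0,0,-0.8,-1])

```text
clock: 18.3
ee_pos: [509.5, -248.0, 13.9]
ee_rot: [0.466, 0.532, -0.466, 0.532]
ft_force: [0.2, 0.3, 0.3]
finger_gap: 0.005
```

Emit:
servo_tool(plan=[0,0,0,0,0,-0.05,-1,0,0,0,0,0,-0.1,-1,0,0,0,0,0,-0.15,-1,0,0,0,0,0,-0.2,-1,0,0,0,0,0,-0.25,-1,0,0,0,0,0,-0.3,-1,0,0,0,0,0,-0.35,-1,0,0,0,0,0,-0.4,-1])

```text
clock: 19.3
ee_pos: [509.0, -244.2, 14.0]
ee_rot: [0.466, 0.532, -0.466, 0.532]
ft_force: [-0.6, -3.8, -0.2]
finger_gap: 0.004
```

Emit:
servo_tool(plan=[0,0,0,0,0,-0.04,-1,0,0,0,0,0,-0.08,-1,0,0,0,0,0,-0.12,-1,0,0,0,0,0,-0.16,-1,0,0,0,0,0,-0.2,-1,0,0,0,0,0,-0.24,-1,0,0,0,0,0,-0.27,-1,0,0,0,0,0,-0.3,-1])

```text
clock: 20.3
ee_pos: [508.6, -241.0, 14.0]
ee_rot: [0.466, 0.532, -0.466, 0.532]
ft_force: [-0.9, -3.7, -0.4]
finger_gap: 0.007
```

Sliding takes about 4 N. On in small steps.

Emit:
servo_tool(plan=[0,0,0,0,0,-0.02,-1,0,0,0,0,0,-0.04,-1,0,0,0,0,0,-0.06,-1,0,0,0,0,0,-0.08,-1,0,0,0,0,0,-0.1,-1,0,0,0,0,0,-0.1,-1,0,0,0,0,0,-0.1,-1,0,0,0,0,0,-0.1,-1])

```text
clock: 21.3
ee_pos: [508.7, -240.8, 14.0]
ee_rot: [0.466, 0.531, -0.466, 0.532]
ft_force: [0.2, -7.5, -1.0]
finger_gap: 0.006
```

Emit:
servo_tool(plan=[0,0,0,0,0,-0.02,-1,0,0,0,0,0,-0.04,-1,0,0,0,0,0,-0.06,-1,0,0,0,0,0,-0.08,-1,0,0,0,0,0,-0.1,-1,0,0,0,0,0,-0.1,-1,0,0,0,0,0,-0.1,-1,0,0,0,0,0,-0.1,-1])

```text
clock: 22.3
ee_pos: [508.8, -240.8, 14.1]
ee_rot: [0.465, 0.531, -0.466, 0.533]
ft_force: [-0.1, -10.5, -1.1]
finger_gap: 0.004
```

Emit:
servo_tool(plan=[0,0,0,0,0,-0.03,-1,0,0,0,0,0,-0.06,-1,0,0,0,0,0,-0.09,-1,0,0,0,0,0,-0.12,-1,0,0,0,0,0,-0.15,-1,0,0,0,0,0,-0.15,-1,0,0,0,0,0,-0.15,-1,0,0,0,0,0,-0.15,-1])

```text
clock: 23.3
ee_pos: [509.1, -240.7, 14.4]
ee_rot: [0.465, 0.53, -0.467, 0.534]
ft_force: [-1.0, -14.9, -2.9]
finger_gap: 0.006
```

```bash
python3 - <<'E'
from h import *
for i in range(5):
    print(robot.state()['ft_force'],robot.state()['ee_pos'],robot.state()['clock']);im=robot.camera('wrist')
im=robot.camera('scene')[:,:,::-1]
a=cv2.resize(im[215:260,230:280],None,fx=11,fy=11,interpolation=cv2.INTER_CUBIC).astype(float)
cv2.imwrite('pics/s11.png',np.clip(255*(a/255)**.6,0,255).astype(np.uint8))
E
```

```text
[ -1.045 -14.892  -2.9  ] [ 509.071 -240.721   14.361] 23.3
[  0.181 -14.359  -2.734] [ 509.087 -240.77    14.396] 23.35
[ -0.062 -15.365  -2.529] [ 509.094 -240.723   14.382] 23.4
[ -0.787 -15.05   -2.72 ] [ 509.069 -240.767   14.392] 23.45
[  0.183 -15.708  -3.359] [ 509.073 -240.75    14.368] 23.5
```

View pics/s11.png

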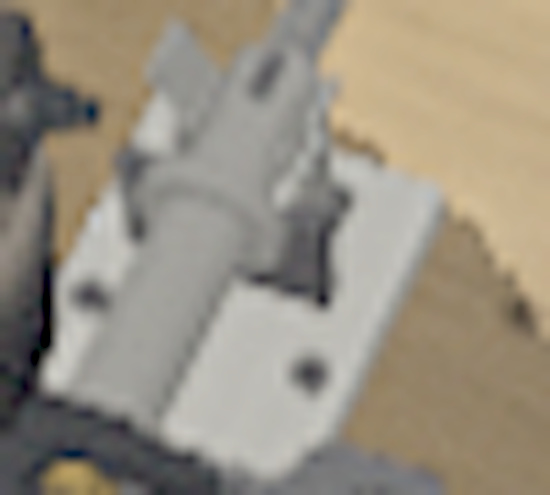

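The flange is up against the fork, at about 15 N total (roughly 11 N on the fork). Going up to ~20 N and holding.

Emit:
servo_tool(plan=[0,0,0,0,0,-0.04,-1,0,0,0,0,0,-0.08,-1,0,0,0,0,0,-0.12,-1,0,0,0,0,0,-0.16,-1,0,0,0,0,0,-0.17,-1,0,0,0,0,0,-0.17,-1,0,0,0,0,0,-0.17,-1,0,0,0,0,0,-0.17,-1])

```text
clock: 24.6
ee_pos: [509.4, -240.7, 14.8]
ee_rot: [0.465, 0.529, -0.467, 0.535]
ft_force: [0.0, -20.9, -2.3]
finger_gap: 0.004
```

```bash
python3 - <<'E'
from h import *
for i in range(4):
    s=robot.state();print(s['ft_force'],s['ee_pos'],s['clock']);im=robot.camera('wrist')
E
```

```text
[  0.038 -20.933  -2.275] [ 509.365 -240.678   14.774] 24.6
[ -2.276 -19.845  -3.237] [ 509.396 -240.67    14.779] 24.65
[ -1.608 -20.924  -3.304] [ 509.398 -240.693   14.772] 24.7
[ -0.652 -19.777  -3.481] [ 509.383 -240.661   14.773] 24.75
```

Holding at ~20.5 N total, about 16 N on the fork after the 4 N sliding friction. Hold once more, then withdraw.

Emit:
servo_tool(plan=[0,0,0,0,0,0,-1,0,0,0,0,0,0,-1,0,0,0,0,0,0,-1,0,0,0,0,0,0,-1,0,0,0,0,0,0.15,-1,0,0,0,0,0,0.3,-1,0,0,0,0,0,0.5,-1,0,0,0,0,0,0.7,-1])

```text
clock: 25.8
ee_pos: [508.5, -241.8, 13.7]
ee_rot: [0.466, 0.532, -0.466, 0.531]
ft_force: [-1.0, -0.3, -0.3]
finger_gap: 0.001
```

Emit:
servo_tool(plan=[0,0,0,0,0,0.5,-1,0,0,0,0,0,1,-1,0,0,0,-1,0,1.5,-1,0,0,0,-4,0,1.5,-1,0,0,0,-8,0,1.5,-1,0,0,0,-12,0,1.5,-1,0,0,0,-14,0,1.5,-1,0,0,0,-14,0,1.5,-1])

```text
clock: 26.8
ee_pos: [511.7, -258.3, 156.2]
ee_rot: [0.466, 0.53, -0.466, 0.533]
ft_force: [-1.0, -0.5, 0.2]
finger_gap: 0.004
```

```bash
python3 - <<'E'
from h import *
import pickle
robot.camera('top')
cv2.imwrite('pics/s12f.png',robot.camera('scene')[:,:,::-1])
s=robot.state();pickle.dump(s,open('pics/w12.pkl','wb'));print(s['ee_pos'],s['ft_force'],s['clock'])
im=robot.camera('wrist')[:,:,::-1];cv2.imwrite('pics/w12.png',im)
cv2.imwrite('pics/zw12.png',cv2.resize(im[20:245,220:340],None,fx=2.6,fy=2.6,interpolation=cv2.INTER_CUBIC))
cv2.imwrite('pics/zw12b.png',cv2.resize(im[20:115,230:330],None,fx=6,fy=6,interpolation=cv2.INTER_CUBIC))
E
```

```text
[ 510.422 -257.455  153.435] [-0.411  0.304 -0.395] 26.9
```

View pics/zw12b.png

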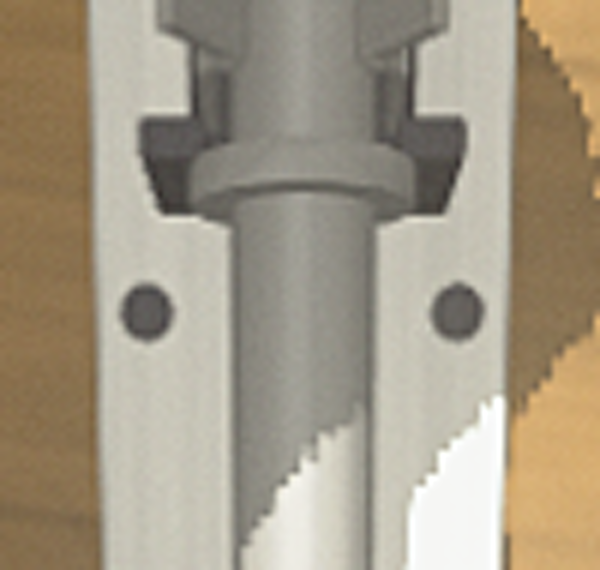

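View pics/zw12.png

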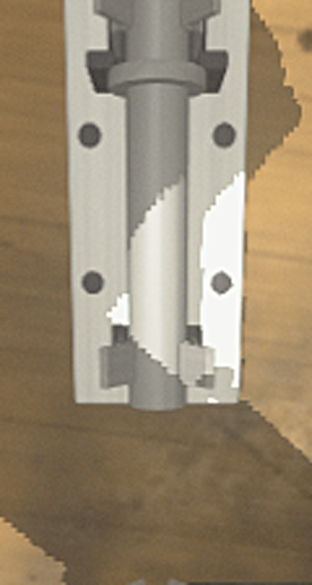

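View pics/s12f.png

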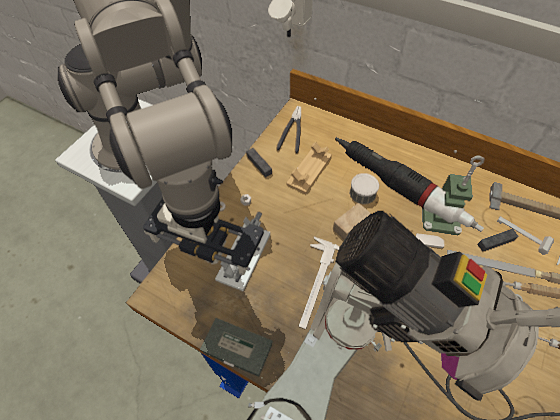

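The flange bears on the fork and the bystanders are where they were. One last check of the seated height: I'll compare expected shank outline points with the pictures.

```bash
python3 - <<'E'
from h import *
import pickle
o=np.array([497.1,-155.7]);an=1.703
u=np.array([np.sin(an),-np.cos(an)]);v=np.array([np.cos(an),np.sin(an)])
c=cam('scene');im=cv2.imread('pics/s12f.png')
x0,y0,k=215,205,7
a=cv2.resize(im[y0:y0+85,x0:x0+70],None,fx=k,fy=k,interpolation=cv2.INTER_CUBIC)
def d(a,c,x0,y0,k,pts,col):
    for p in pts:
        q=(proj(c,np.r_[o+p[0]*u+p[1]*v,p[2]])[0]-[x0,y0]+.5)*k-.5
        cv2.circle(a,tuple(int(i) for i in q),3,col,1)
for z,col in((45,(0,0,255)),(57,(255,0,0))):
    pts=[(0,101,z),(0,-75,z)]+[(11*np.cos(t),-75,z+11*np.sin(t)) for t in np.linspace(0,6.28,13)]+[(6*np.cos(t),101,z+6*np.sin(t)) for t in np.linspace(0,6.28,9)]
    d(a,c,x0,y0,k,pts,col)
d(a,c,x0,y0,k,[(sx*35,sy*80,12) for sx in(1,-1) for sy in(1,-1)],(0,255,0))
cv2.imwrite('pics/ov.png',a)
E
```

```text
(no output)
```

View pics/ov.png

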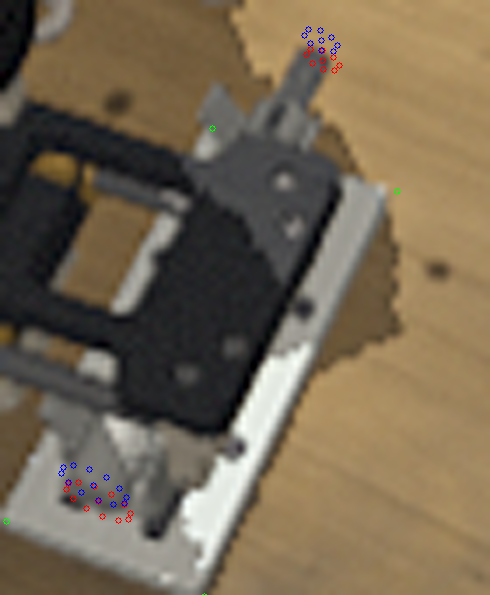

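```bash
python3 - <<'E'
from plant import robot
s=robot.state();print(s['ft_force'],s['ee_pos'],s['clock']);print(robot.hand_in())
E
```

```text
[ 0.08540119 -0.35085133  0.97620275] [ 510.22797581 -257.26896223  152.86656792] 26.95
the job is handed in; nothing more can be done
None
```

I moved the spindle from the V-rest into the cradle and pressed it down until the clips snapped. I then pushed it against the fork with the shut fingers on its rear end, backed off and handed in at about 27 s.

**Pressing in:** The press peaked at about 13 N before the force dropped. The fingers then slipped off the shank while lowering on and pressed it onto the seats with about 20 N. That is the highest I read, but readings came only at the end of each one-second move.

**Push on the fork:** Sliding took about 4 N. I then held about 20.5 N at the wrist for about a second, so roughly 16 N on the fork.

**Last checks:**
- The wrist picture shows the flange flush on the fork, and the spindle within about 0.5 mm of the cradle's middle line.
- After allowing for a 1–2 pixel offset, the scene picture matches a seated height of about 45 mm at the threaded end and agrees at the rear. It rules out the 57 mm an unsnapped end would show.
- The nut, spanner, stone, caliper and block look undisturbed by eye; I did not measure them. The robot touched nothing, with wrist force under 1 N.

**What disagreed:**
- The real fingertips seem to sit 22–25 mm behind the reported TCP. I therefore gripped the spindle above its middle (a 17 mm opening reading instead of 22), which is probably why the fingers slipped off.
- Heights from the width of things in the wrist pictures were mostly 6–8 mm too low, and 2 mm low at best. I judged seating by comparison with the base plate, by the press becoming rigid, and by the scene picture, so 45 mm is good only to a few millimetres.

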